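# Pop the red-banded parts drawer on the bonsai bench with the push dowel

## Task

Take the plain pale-wood dowel out of the dark wooden stand, push its lower end down through the hole in the top of the chest with the red band and red drawer front until the catch below lets the red drawer spring open, then put the dowel back upright in the hole of the stand it came from. Leave the blue drawer shut.

Things in the scene. Friction and masses are not known exactly. Their poses are not given: they have to be found in the camera images.
- dowel_grip (a point): Grip point of the push dowel: a plain pale-wood upright rod, 16 mm thick, 150 mm long, 100 g, with a fixed pale-wood collar disc (60 mm wide, 8 mm thick, underside 60 mm above the lower end). The point is on the axis, 118 mm above the lower end, 50 mm above the collar, 32 mm below the upper end; z is up. It starts in a hole of the stand, collar resting on its top, point 128 mm above the table.
- stand: Fixed dark wood block on the robot's right, 90 (x) x 260 (y) x 70 mm high, origin under its centre, turned up to 12 degrees. Three 35 mm through holes in a row along its y, 85 mm apart. They hold the dowel and two unwanted tools of the same height and collar (one green with steel, one black), in any order. The wide collar keeps a tool upright even several mm off the hole's centre.
- red_hole (a point): Centre of the 35 mm hole, ringed in red, at the upper face of the red chest's 8 mm top panel, 120 mm above the table; z is up. Below it a brass catch plate (40 mm wide) lies 12 mm under that face, sprung upwards: 2.5 N at first, 7 N at its full 18 mm travel. Pressed 8 mm or more (dowel's end 20 to 30 mm below the face) it frees the drawer; let go, it springs back up.
- red_chest: Fixed grey steel box 170 (x) x 130 (y) x 120 mm high with a red band across the top and a red drawer front; origin under its centre, -x is the drawer side, facing the robot (turned up to 14 degrees). The hole is 35 mm in front of its centre. A like chest with blue band, ring and drawer stands beside it; which is on the left varies.
- red_drawer (a joint): Slide of the red drawer in m: 0 shut and caught, about 0.058 fully open towards the robot. Once the catch is freed, its own spring pushes it fully open in about a second and keeps it there.
- blue_drawer (a joint): The same for the blue drawer, which has the same catch; it must stay shut (0).

How it is judged:
By the outcome, as a careful person would: the job done as asked, in the order asked, and still so for the second after the job is handed in, with the robot touching nothing.
It also fails if it takes over 53 s, if anything falls off the work surface, if the arm or the gripper's body presses on something with over 40 N, if the wrist force passes 120 N, or if a joint passes its speed limit or range.

## Robot

A 6-joint arm with a two-finger parallel gripper is mounted at the origin on the work surface. World frame = base frame: x ahead of the robot, y to its left, z up, the work surface at z = 0. Lengths are in mm, angles in rad, forces in N, time in s.
With the tool pointing down it reaches from about 275 to 750 mm from the base axis. Payload 10.2 kg.
Tool frame: the origin (TCP) lies midway between the tips of the shut fingers; the grasp point (between the pads) lies 19 mm behind it (ctrl.hold_point_z is the distance from the TCP to the grasp point, in mm); z points along the fingers, y is the direction in which the jaws open and shut (so a half turn about z gives the same grasp; the last joint's range is limited). The gripper opens to 85 mm and grips with 20 to 120 N. Pads are 22 mm wide; open, the fingers measure 114 mm over their backs; the gripper's body (76 mm by 85 mm) begins 54 mm behind the grasp point. The pads swing forward as they close: fully open they stand 13 mm farther back than shut.
Start: joints at [0.921, 0.313, 1.498, -0, 1.331, -0.223], TCP at [217.342, 477.905, 231.294] pointing down, gripper open.
Joint ranges: [-2.94, 2.94], [-0.97, 2.17], [0.19, 2.56], [-1.23, 4.37], [0.02, 3.11], [-2.88, 2.88]. Speed limits (rad/s): [2.39, 2.39, 3.01, 3.14, 3.14, 3.14].

## Interface

Orientations are given as a unit quaternion [w, x, y, z].
In Python, from rig import ctrl, capture, get_calibration, ticket, search_frame, outline_of gives the robot as it stands. The module is installed in compiled form; this text tells all that it offers.
- The arm moves only by the tool servo_tool, never from a script. Its argument "motion" is a list of rows, each an object with "dr": the turn, a rotation vector about the tool's x, y, z in units of 10 degrees (1.0 is 10 degrees), a list of three; "delta_pos": the shift along the tool's x, y, z in units of 50 mm (1.0 is 50 mm), a list of three; "hand": the opening, from 0 (shut) to 1 (fully open). In form: [{"dr": [ax, ay, az], "delta_pos": [x, y, z], "hand": hand}, ...]. A call has 1 to 20 rows; each row shifts and turns the pose as measured when the row begins, along the tool's axes as they then stand; what a row does not reach is not made up. A row lasts 1/8 s, in which the tool goes at most 62.5 mm and 10.7 degrees, less where a joint would pass 70% of its speed; a pose out of reach is approached as far as the arm can. A call is refused whole if a number of a shift passes 1 or a number of a turn 1, either way. A call with a gripper value outside its range is refused whole. The fingers move at their own pace and stop on an object; "squeeze" is the grip in N (left out, the last holds). Time passes only in rows, so rows that do not move let the fingers close. It gives the time, the measured TCP pose, the force and the opening at its end, in the units of the state.
- ctrl.sense(): the state, without advancing time (a new reading comes with each control period).
- capture(name): name is "scene" or "top" or "wrist"; returns (picture, depth): 420x560x3 uint8, red, green, blue; 420x560 float32, mm along the optical axis (not along the pixel's ray), 0 where there is no reading.
- get_calibration(name): a dict with "camera_matrix" (3x3 intrinsics, pixels), "distortion" ([k1, k2, p1, p2, k3] as OpenCV has them; the pictures are not rectified), "T" (4x4, takes a point from camera to world coordinates). Camera axes: x right, y down, z forward; pixel columns grow to the right and rows downward; lengths in mm; the calibration is good to about 2 mm. A picture is of the moment at which its call begins: read the wrist's pose just before it. get_calibration takes no time and is no camera call; for the wrist camera it gives the pose at the moment of the call.
- ticket.finish_job(): hands the job in, once; it reports no verdict.
Trained networks look in the newest picture that a camera, given by its name, has taken for a name from the list of things; names that differ only in an ending like _2 or _b are one class to them, and where a whole thing is asked for, a point or a joint stands for the part that bears it (a point fixed in the world has none). Each returns a list of dicts, best first, with "score" (0 to 1); they miss things now and then, are a little off and sometimes report something else, mostly with a low value. They report only what shows in the picture. A call takes as long as a camera call.
- search_frame(camera, label): "bbox" ([left, top, right, bottom] in pixels, round what is visible of it).
- outline_of(camera, label): "pixels" (420x560 bool, what is visible of it) and "bbox" ([left, top, right, bottom] in pixels, round what is visible of it).
The state is a dict: "time_s": time; "joints": joint angles; "dq": joint speeds; "tau": joint torques, N m; "eef_pos": TCP position; "ee_rot": TCP orientation; "force": force on the tool from outside, world axes, zero at the start; "wrist_torque": the same for the moment, N m; "grip_width": opening from 0.0 (shut) to 1.0 (fully open).
Only numpy, scipy, OpenCV 4.12 (cv2) and the standard library are available. Lean on these libraries where they do the work, as an engineer would, in place of code of your own. Each camera call takes 0.05 s, during which the arm holds its last target.

## Working session

There is one attempt and no reset: what is moved stays moved. The work goes in short steps, Python scripts to look and compute and a tool call to move; the robot and the scene stay as the last step left them, time stands still between calls to the robot, and variables do not carry over. Pictures are saved under pics/ and viewed, and the job is handed in when it is done.

Besides the shell and the picture viewer there is one more tool, called after ">>>" in YAML: its name, and indented under it one key for each argument. servo_tool: Moves the arm, as the interface text tells. Its arguments: {"type":"object","properties":{"motion":{"type":"array"},"squeeze":{"type":"number"}},"required":["motion"]}

```bash
mkdir -p pics
python3 - <<'E'
from rig import *
import cv2,numpy as np
s=ctrl.sense();print(s, ctrl.hold_point_z)
for n in ["scene","top"]:
    p,d=capture(n);cv2.imwrite(f"pics/{n}0.png",cv2.cvtColor(p,cv2.COLOR_RGB2BGR));np.savez(f"{n}0.npz",p=p,d=d)
    c=get_calibration(n);print(n,c)
    for l in ["dowel_grip","stand","red_chest"]:
        print(l,[(round(r["score"],2),r["bbox"]) for r in search_frame(n,l)][:4])
print(ctrl.sense()["time_s"])
E
```

```text
{'time_s': 0.0, 'joints': array([ 9.20576853e-01,  3.13469627e-01,  1.49844511e+00,  3.56262605e-07,
        1.33101328e+00, -2.23370242e-01]), 'dq': array([-2.85273241e-04, -3.43139108e-04, -5.60217566e-05,  3.36661387e-05,
        4.14340515e-04,  9.33243408e-04]), 'tau': array([-7.22320260e-05, -4.12268186e+01, -2.59743780e+01, -1.70413450e-04,
        4.10268927e-03,  3.52072846e-05]), 'eef_pos': array([217.18618708, 477.68123292, 230.72201912]), 'ee_rot': array([-2.82610422e-04,  2.11808046e-01,  9.77311059e-01, -6.04919878e-04]), 'force': array([-0.07532182, -0.51789857,  0.22502932]), 'wrist_torque': array([-0.00779449,  0.02002878,  0.02622206]), 'grip_width': 0.9987022473731281} 18.700000000000003
scene {'camera_matrix': array([[528.57578344,   0.        , 270.05578228],
       [  0.        , 528.57578344, 221.48609428],
       [  0.        ,   0.        ,   1.        ]]), 'distortion': array([-0.1742753,  0.       ,  0.       ,  0.       ,  0.       ]), 'T': array([[-3.42665034e-01,  7.47608300e-01, -5.68913442e-01,
         1.15858998e+03],
       [ 9.39457395e-01,  2.7313
[... 465 characters left out ...]
61.37202809, 206.64751761],
       [  0.        ,   0.        ,   1.        ]]), 'distortion': array([-0.12159869,  0.        ,  0.        ,  0.        ,  0.        ]), 'T': array([[ 1.56764777e-02, -9.75316748e-01,  2.20253240e-01,
         3.64857149e+02],
       [-9.99877011e-01, -1.51902190e-02,  3.90130342e-03,
        -6.37203047e+01],
       [-4.59311608e-04, -2.20287310e-01, -9.75434923e-01,
         9.93676580e+02],
       [ 0.00000000e+00,  0.00000000e+00,  0.00000000e+00,
         1.00000000e+00]])}
dowel_grip [(0.75, [363.0, 223.3, 395.3, 252.2]), (0.44, [312.6, 214.4, 441.8, 267.5])]
stand [(0.83, [312.8, 216.4, 440.7, 266.9])]
red_chest [(0.64, [93.4, 147.1, 169.8, 244.8])]
0.4
```

View pics/scene0.png

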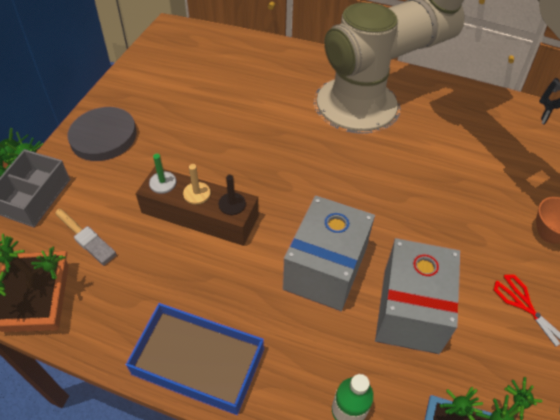

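View pics/top0.png

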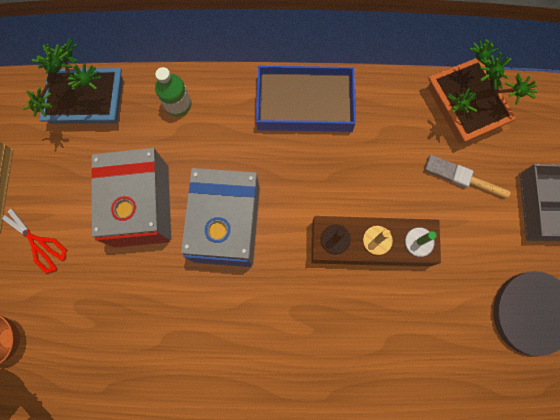

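The scene picture shows the pale dowel in the middle hole of the stand (about 195,185). The red ring is at (426,265) and the blue chest sits between them. The top picture agrees, with the dowel at (378,238), the red ring at (123,208) and the blue ring at (217,230).

```bash
cat > h.py <<'E'
import cv2,numpy as np
def ray(cal,uv):
    K=cal["camera_matrix"];D=np.array(cal["distortion"])
    n=cv2.undistortPoints(np.array(uv,float).reshape(-1,1,2),K,D).reshape(-1,2)
    T=cal["T"];d=np.c_[n,np.ones(len(n))]@T[:3,:3].T
    return T[:3,3],d
def onplane(cal,uv,z):
    o,d=ray(cal,uv);return o+d*((z-o[2])/d[:,2])[:,None]
def cloud(cal,d,mask):
    v,u=np.nonzero(mask&(d>0));o,r=ray(cal,np.c_[u,v]);return o+r*d[v,u][:,None]
def ell(cal,mask,z):
    # project mask boundary hull to plane, fit circle
    c,_=cv2.findContours(mask.astype(np.uint8),cv2.RETR_EXTERNAL,cv2.CHAIN_APPROX_NONE)
    c=max(c,key=cv2.contourArea).reshape(-1,2)
    P=onplane(cal,c,z)[:,:2].astype(np.float32)
    return cv2.fitEllipse(cv2.convexHull(P))
E
python3 - <<'E'
from h import *
from rig import *
for n,(rb,bb,db) in {"scene":([408,250,446,282],[320,208,356,240],[178,150,215,206]),"top":([105,190,142,226],[198,212,236,248],[358,220,398,258])}.items():
    z=np.load(f"{n}0.npz");p=z["p"];d=z["d"];cal=get_calibration(n)
    hsv=cv2.cvtColor(p,cv2.COLOR_RGB2HSV)
    H,S,V=[hsv[...,i].astype(int) for i in range(3)]
    def box(b):
        m=np.zeros(H.shape,bool);m[b[1]:b[3],b[0]:b[2]]=1;return m
    red=((H<6)|(H>172))&(S>140)&(V>90); blue=(H>100)&(H<125)&(S>110)&(V>60)
    for nm,m in [("red",red&box(rb)),("blue",blue&box(bb))]:
        print(n,nm,m.sum(),ell(cal,m,120), "depth z",np.median(cloud(cal,d,m),0))
    pale=(H>12)&(H<30)&(V>140)&box(db)&(S<190)
    C=cloud(cal,d,pale); print(pale.sum(),C.min(0),C.max(0))
    lo=C[(C[:,2]>70)&(C[:,2]<86)];hi=C[C[:,2]>105]
    print("collar",len(lo),(lo.min(0)+lo.max(0))/2,np.ptp(lo,axis=0)); 
    print("rod",len(hi),hi.mean(0) if len(hi) else 0, np.ptp(hi,axis=0) if len(hi) else 0)
    # stand top
    b=[130,165,262,245] if n=="scene" else [308,212,445,270]
    m=box(b);C=cloud(cal,d,m);C=C[(C[:,2]>66)&(C[:,2]<74)]
    print("stand",len(C),cv2.minAreaRect(C[:,:2].astype(np.float32)))
    b=[370,235,465,355] if n=="scene" else [88,142,172,246]
    for bb2 in (b,):
        C=cloud(cal,d,box(bb2));C=C[(C[:,2]>114)&(C[:,2]<126)];print("redtop",len(C),cv2.minAreaRect(C[:,:2].astype(np.float32)))
    vis=p.copy();vis[pale]=[255,0,255];vis[(red&box(rb))]=[0,255,0]
    cv2.imwrite(f"pics/{n}v.png",vis[...,::-1])
E
```

```text
scene red 119 ((555.1735229492188, 260.40081787109375), (47.12264633178711, 47.74066162109375), 7.477494239807129) depth z [558.36948217 260.79661033 120.69702295]
scene blue 67 ((513.8143920898438, 76.8587646484375), (34.165706634521484, 43.1361083984375), 106.51119995117188) depth z [514.46314996  72.13899368 120.13845617]
1456 [ 306.33580347 -387.77851087   -6.79798101] [ 539.30975288 -215.77465637  161.91518664]
collar 394 [ 506.78592187 -246.82978427   78.22032142] [65.04766201 62.11025581 14.93548845]
rod 94 [ 511.26820185 -245.31304105  142.97049015] [16.63036413 16.12939814 56.62453034]
stand 2290 ((509.7859191894531, -246.3489532470703), (263.4456787109375, 95.03741455078125), 89.27772521972656)
redtop 5220 ((589.3582763671875, 264.241943359375), (174.0929412841797, 131.89682006835938), 6.789215087890625)
top red 166 ((554.277587890625, 261.12969970703125), (48.75282669067383, 49.083648681640625), 35.468292236328125) depth z [551.9460027  260.48520463 120.74324835]
top blue 136 ((515.076171875, 71.94380950927734), (47.69767761230469, 48.48049545288086), 88.87294006347656) depth z [513.34685338  71.74207308 121.31049154]
611 [ 476.86065498 -277.08154882   66.09312857] [ 537.78971775 -215.51985577  163.76806777]
collar 541 [ 507.32518636 -245.49196658   76.74830827] [60.92906277 59.94422162 13.00246115]
rod 64 [ 506.0316559  -245.20363934  156.88284199] [15.34164497 15.81615209 56.60859928]
stand 3478 ((508.69775390625, -245.968505859375), (261.4187316894531, 91.39924621582031), 88.97020721435547)
redtop 5117 ((588.90625, 263.73870849609375), (172.40789794921875, 131.30796813964844), 6.488507270812988)
```

Both cameras agree on these positions:
- **Dowel:** axis about (507,-245.5).
- **Stand:** centre (509,-246).
- **Red hole:** (554.7,260.7), and the chest outline predicts (554.3,260).

First I'll turn the jaws onto world x, then travel.

>>> servo_tool:
  motion:
    - {"dr": [0,0,0.94],"delta_pos": [0,0,0],"hand": 1}
    - {"dr": [0,0,0.94],"delta_pos": [0,0,0],"hand": 1}
    - {"dr": [0,0,0.94],"delta_pos": [0,0,0],"hand": 1}
    - {"dr": [0,0,0.94],"delta_pos": [0,0,0],"hand": 1}
    - {"dr": [0,0,0.94],"delta_pos": [0,0,0],"hand": 1}
    - {"dr": [0,0,0.94],"delta_pos": [0,0,0],"hand": 1}
    - {"dr": [0,0,0.94],"delta_pos": [0,0,0],"hand": 1}

```text
time_s: 1.27
eef_pos: [217.2, 477.8, 231.0]
ee_rot: [0.0, 0.722, 0.692, -0.0]
force: [-0.4, 1.3, 0.1]
grip_width: 1.002
```

>>> servo_tool:
  motion:
    - {"dr": [0,0,-0.24],"delta_pos": [0,0,0],"hand": 1}
    - {"dr": [0,0,0],"delta_pos": [-0.85,0.34,0],"hand": 1}
    - {"dr": [0,0,0],"delta_pos": [-0.85,0.34,0],"hand": 1}
    - {"dr": [0,0,0],"delta_pos": [-0.85,0.34,0],"hand": 1}
    - {"dr": [0,0,0],"delta_pos": [-0.85,0.34,0],"hand": 1}
    - {"dr": [0,0,0],"delta_pos": [-0.85,0.34,0],"hand": 1}
    - {"dr": [0,0,0],"delta_pos": [-0.85,0.34,0],"hand": 1}
    - {"dr": [0,0,0],"delta_pos": [-0.85,0.34,0],"hand": 1}
    - {"dr": [0,0,0],"delta_pos": [-0.85,0.34,0],"hand": 1}
    - {"dr": [0,0,0],"delta_pos": [-0.85,0.34,0],"hand": 1}
    - {"dr": [0,0,0],"delta_pos": [-0.85,0.34,0],"hand": 1}
    - {"dr": [0,0,0],"delta_pos": [-0.85,0.34,0],"hand": 1}
    - {"dr": [0,0,0],"delta_pos": [-0.85,0.34,0],"hand": 1}
    - {"dr": [0,0,0],"delta_pos": [-0.85,0.34,0],"hand": 1}
    - {"dr": [0,0,0],"delta_pos": [-0.85,0.34,0],"hand": 1}
    - {"dr": [0,0,0],"delta_pos": [-0.85,0.34,0],"hand": 1}
    - {"dr": [0,0,0],"delta_pos": [-0.85,0.34,0],"hand": 1}

```text
time_s: 3.4
eef_pos: [531.7, -207.3, 233.3]
ee_rot: [0.002, 0.669, 0.743, 0.002]
force: [0.5, 1.0, 0.9]
grip_width: 1.001
```

>>> servo_tool:
  motion:
    - {"dr": [0,0,0],"delta_pos": [-0.4,-0.3,0],"hand": 1}
    - {"dr": [0,0,0],"delta_pos": [-0.3,-0.27,0],"hand": 1}
    - {"dr": [0,0,0.6],"delta_pos": [0,0,0],"hand": 1}
    - {"dr": [0,0,0],"delta_pos": [0,0,0],"hand": 1}

```text
time_s: 3.9
eef_pos: [506.8, -249.4, 231.5]
ee_rot: [0.001, 0.7, 0.714, 0.002]
force: [-0.9, 0.3, 0.4]
grip_width: 1.0
```

```bash
cat > to.py <<'E'
# usage: to.py X Y Z -> tool-frame move in units
import sys,numpy as np
from rig import ctrl
from scipy.spatial.transform import Rotation as R
s=ctrl.sense();q=s["ee_rot"];r=R.from_quat([q[1],q[2],q[3],q[0]])
M=r.as_matrix()
t=np.array([float(a) for a in sys.argv[1:4]])
print("t",round(s["time_s"],2),"pos",s["eef_pos"].round(1),"force",s["force"].round(1),"grip",round(s["grip_width"],3))
print("delta units",((M.T@(t-s["eef_pos"]))/50).round(3))
D=np.array([[0,1,0],[1,0,0],[0,0,-1.]])
print("dr units (to nominal)",np.rad2deg((r.inv()*R.from_matrix(D)).as_rotvec()).round(2)/10,"tilt z",M[:,2].round(4))
E
python3 to.py 507 -245.5 109
python3 - <<'E'
from h import *
from rig import *
cal=get_calibration("wrist");p,d=capture("wrist");cv2.imwrite("pics/w1.png",p[...,::-1])
r=search_frame("wrist","dowel_grip");print([(x["score"],x["bbox"]) for x in r])
print(cal)
T=np.linalg.inv(cal["T"])
for P in [(507,-245.5,160),(507,-245.5,78)]:
    c=T[:3,:3]@np.array(P)+T[:3,3];print(cv2.projectPoints(c.reshape(1,3),np.zeros(3),np.zeros(3),cal["camera_matrix"],cal["distortion"])[0])
E
```

```text
t 3.9 pos [ 506.8 -249.4  231.5] force [-0.9  0.3  0.4] grip 1.0
delta units [ 0.077 -0.006  2.449]
dr units (to nominal) [ 0.028 -0.005  0.108] tilt z [ 4.8e-03  9.0e-04 -1.0e+00]
[(0.55, [250.9, 150.7, 317.0, 228.9])]
{'camera_matrix': array([[352.2773075 ,   0.        , 283.05030897],
       [  0.        , 352.2773075 , 209.98543842],
       [  0.        ,   0.        ,   1.        ]]), 'distortion': array([0.02801034, 0.        , 0.        , 0.        , 0.        ]), 'T': array([[ 9.99797388e-01,  1.69711444e-02,  1.08242173e-02,
         5.05426865e+02],
       [ 1.94179810e-02, -9.54834517e-01, -2.96502929e-01,
        -1.73608097e+02],
       [ 5.30334224e-03,  2.96653039e-01, -9.54970601e-01,
         3.72628621e+02],
       [ 0.00000000e+00,  0.00000000e+00,  0.00000000e+00,
         1.00000000e+00]])}
[[[281.55753776 218.76891686]]]
[[[281.43745778 188.18399411]]]
```

View pics/w1.png

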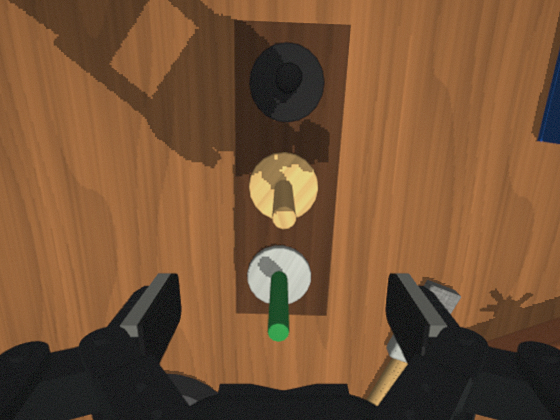

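The wrist view shows the dowel top at (284,219) and its collar at (283,186), about 1.5 mm to +x of my estimate. Nothing stands in the fingers' way, so I'll aim for (508,-245.5) and go down.

>>> servo_tool:
  motion:
    - {"dr": [0,0,0.1],"delta_pos": [0.07,0.02,0],"hand": 1}
    - {"dr": [0,0,0],"delta_pos": [0,0,0.6],"hand": 1}
    - {"dr": [0,0,0],"delta_pos": [0,0,0.6],"hand": 1}
    - {"dr": [0,0,0],"delta_pos": [0,0,0.6],"hand": 1}
    - {"dr": [0,0,0],"delta_pos": [0,0,0.4],"hand": 1}
    - {"dr": [0,0,0],"delta_pos": [0,0,0],"hand": 1}

```text
time_s: 4.75
eef_pos: [509.8, -243.2, 119.3]
ee_rot: [0.002, 0.703, 0.711, 0.002]
force: [-1.4, -0.3, 0.6]
grip_width: 1.001
```

```bash
python3 to.py 508 -245.5 109
```

```text
t 4.75 pos [ 509.8 -243.2  119.3] force [-1.4 -0.3  0.6] grip 1.001
delta units [-0.045 -0.038  0.206]
dr units (to nominal) [0.038 0.002 0.07 ] tilt z [ 6.7e-03 -2.0e-04 -1.0e+00]
```

>>> servo_tool:
  motion:
    - {"dr": [0.04,0,0.07],"delta_pos": [-0.045,-0.03,0.2],"hand": 1}
    - {"dr": [0,0,0],"delta_pos": [0,0,0],"hand": 1}

```text
time_s: 5.0
eef_pos: [509.0, -245.7, 110.2]
ee_rot: [0.001, 0.707, 0.707, -0.0]
force: [-0.6, 0.6, 0.9]
grip_width: 1.002
```

```bash
python3 to.py 508 -245.5 109
```

```text
t 5.0 pos [ 509.  -245.7  110.2] force [-0.6  0.6  0.9] grip 1.002
delta units [ 0.005 -0.02   0.023]
dr units (to nominal) [0.006 0.009 0.002] tilt z [ 0.001  -0.0016 -1.    ]
```

>>> servo_tool:
  motion:
    - {"dr": [0,0,0],"delta_pos": [0,-0.01,0.01],"hand": 0}
    - {"dr": [0,0,0],"delta_pos": [0,0,0],"hand": 0}
    - {"dr": [0,0,0],"delta_pos": [0,0,0],"hand": 0}
    - {"dr": [0,0,0],"delta_pos": [0,0,0],"hand": 0}
    - {"dr": [0,0,0],"delta_pos": [0,0,0],"hand": 0}
    - {"dr": [0,0,0],"delta_pos": [0,0,0],"hand": 0}
    - {"dr": [0,0,0],"delta_pos": [0,0,0],"hand": 0}
    - {"dr": [0,0,0],"delta_pos": [0,0,0],"hand": 0}
  squeeze: 60

```text
time_s: 6.0
eef_pos: [508.8, -246.0, 110.8]
ee_rot: [0.002, 0.707, 0.707, -0.0]
force: [-0.5, 0.6, -2.1]
grip_width: 0.169
```

```bash
python3 to.py 508 -245.5 280
```

```text
t 6.0 pos [ 508.8 -246.   110.8] force [-0.5  0.6 -2.1] grip 0.169
delta units [ 1.000e-03 -8.000e-03 -3.383e+00]
dr units (to nominal) [0.014 0.016 0.004] tilt z [ 0.0024 -0.0028 -1.    ]
```

>>> servo_tool:
  motion:
    - {"dr": [0,0,0],"delta_pos": [0,0,-0.3],"hand": 0}
    - {"dr": [0,0,0],"delta_pos": [0,0,-0.4],"hand": 0}
    - {"dr": [0,0,0],"delta_pos": [0,0,-0.5],"hand": 0}
    - {"dr": [0,0,0],"delta_pos": [0,0,-0.5],"hand": 0}
    - {"dr": [0,0,0],"delta_pos": [0,0,-0.6],"hand": 0}
    - {"dr": [0,0,0],"delta_pos": [0,0,-0.6],"hand": 0}
    - {"dr": [0,0,0],"delta_pos": [0,0,-0.6],"hand": 0}
    - {"dr": [0,0,0],"delta_pos": [0,0,0],"hand": 0}

```text
time_s: 7.0
eef_pos: [508.1, -245.2, 299.4]
ee_rot: [0.005, 0.707, 0.707, 0.0]
force: [0.1, -0.5, -1.7]
grip_width: 0.171
```

```bash
python3 to.py 555 260.5 275
```

```text
t 7.0 pos [ 508.1 -245.2  299.4] force [ 0.1 -0.5 -1.7] grip 0.171
delta units [10.117  0.942  0.424]
dr units (to nominal) [0.046 0.04  0.005] tilt z [ 0.008  -0.007  -0.9999]
```

>>> servo_tool:
  motion:
    - {"dr": [0.04,0.04,0],"delta_pos": [0.3,0.05,0.02],"hand": 0}
    - {"dr": [0,0,0],"delta_pos": [0.6,0.06,0.02],"hand": 0}
    - {"dr": [0,0,0],"delta_pos": [0.6,0.06,0.02],"hand": 0}
    - {"dr": [0,0,0],"delta_pos": [0.6,0.06,0.02],"hand": 0}
    - {"dr": [0,0,0],"delta_pos": [0.6,0.06,0.02],"hand": 0}
    - {"dr": [0,0,0],"delta_pos": [0.6,0.06,0.02],"hand": 0}
    - {"dr": [0,0,0],"delta_pos": [0.6,0.06,0.02],"hand": 0}
    - {"dr": [0,0,0],"delta_pos": [0.6,0.06,0.02],"hand": 0}
    - {"dr": [0,0,0],"delta_pos": [0.6,0.06,0.02],"hand": 0}
    - {"dr": [0,0,0],"delta_pos": [0.6,0.06,0.02],"hand": 0}
    - {"dr": [0,0,0],"delta_pos": [0.6,0.06,0.02],"hand": 0}
    - {"dr": [0,0,0],"delta_pos": [0.6,0.06,0.02],"hand": 0}
    - {"dr": [0,0,0],"delta_pos": [0.6,0.06,0.02],"hand": 0}
    - {"dr": [0,0,0],"delta_pos": [0.6,0.06,0.02],"hand": 0}
    - {"dr": [0,0,0],"delta_pos": [0.6,0.06,0.02],"hand": 0}
    - {"dr": [0,0,0],"delta_pos": [0.3,0.05,0.02],"hand": 0}
    - {"dr": [0,0,0],"delta_pos": [0,0,0],"hand": 0}

```text
time_s: 9.12
eef_pos: [544.1, 234.3, 266.2]
ee_rot: [-0.017, 0.705, 0.709, -0.01]
force: [-0.2, -0.6, -1.2]
grip_width: 0.168
```

```bash
python3 to.py 555 260.5 275
```

```text
t 9.12 pos [544.1 234.3 266.2] force [-0.2 -0.6 -1.2] grip 0.168
delta units [ 0.524  0.215 -0.179]
dr units (to nominal) [-0.219 -0.059  0.04 ] tilt z [-0.0383  0.0102 -0.9992]
```

>>> servo_tool:
  motion:
    - {"dr": [-0.22,-0.06,0.04],"delta_pos": [0.25,0.1,0],"hand": 0}
    - {"dr": [0,0,0],"delta_pos": [0.25,0.1,0],"hand": 0}
    - {"dr": [0,0,0],"delta_pos": [0,0,0],"hand": 0}

```text
time_s: 9.5
eef_pos: [554.7, 259.6, 266.1]
ee_rot: [0.001, 0.708, 0.706, 0.0]
force: [-0.5, -0.2, -0.9]
grip_width: 0.168
```

```bash
python3 to.py 555 260.5 240
python3 - <<'E'
from h import *
from rig import *
for n in ["scene","top","wrist"]:
    p,d=capture(n);cv2.imwrite(f"pics/{n}2.png",p[...,::-1]);np.savez(f"{n}2.npz",p=p,d=d)
s=ctrl.sense();print(s["eef_pos"])
e=s["eef_pos"]
for n in ["scene","top"]:
    cal=get_calibration(n);d=np.load(f"{n}2.npz")["d"]
    m=outline_of(n,"dowel_grip");
    for x in m[:2]:
        C=cloud(cal,d,x["pixels"]);print(n,x["score"],x["bbox"],C.min(0).round(1),C.max(0).round(1))
        hi=C[(abs(C[:,2]-(e[2]-36))<14)]
        if len(hi): print("collar band",len(hi),((hi.min(0)+hi.max(0))/2).round(1),np.ptp(hi,axis=0).round(1))
E
```

```text
t 9.5 pos [554.7 259.6 266.1] force [-0.5 -0.2 -0.9] grip 0.168
delta units [0.019 0.004 0.522]
dr units (to nominal) [ 0.015  0.007 -0.013] tilt z [ 0.0026 -0.0012 -1.    ]
[554.6120261  258.79091093 266.25614587]
scene 0.57 [421.7, 215.4, 458.8, 251.6] [342.5 230.   -4.5] [585.2 315.  271. ]
collar band 639 [556.7 259.5 234.5] [56.9 59.  18.9]
top 0.73 [84.9, 177.3, 122.3, 212.2] [525.2 230.4 117. ] [580.6 280.7 316.1]
collar band 564 [552.9 255.5 235.2] [55.5 50.4 17. ]
```

Run:
```python
import cv2,numpy as np
a=cv2.imread("pics/scene2.png")[180:320,360:500];b=cv2.imread("pics/wrist2.png")
cv2.imwrite("pics/m2.png",np.hstack([cv2.resize(a,(420,420),interpolation=2),cv2.resize(b,(373,280)).copy() if 0 else cv2.copyMakeBorder(cv2.resize(b,(373,280)),0,140,0,0,0)]))
```

```text
(no output)
```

View pics/m2.png

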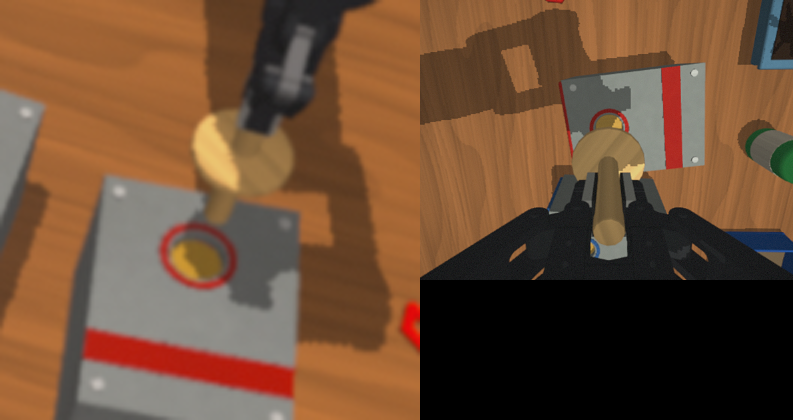

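The dowel hangs upright above the red ring. The scene crop shows the lower end behind and above the hole, and the collar depth gives its centre at (556.7,259.5). That is within about 2 mm of the hole, against 9.5 mm of clearance. Going down.

>>> servo_tool:
  motion:
    - {"dr": [0,0,0],"delta_pos": [0.02,0,0.25],"hand": 0}
    - {"dr": [0,0,0],"delta_pos": [0.01,0,0.25],"hand": 0}
    - {"dr": [0,0,0],"delta_pos": [0,0,0.25],"hand": 0}
    - {"dr": [0,0,0],"delta_pos": [0,0,0.2],"hand": 0}
    - {"dr": [0,0,0],"delta_pos": [0,0,0],"hand": 0}

```text
time_s: 10.38
eef_pos: [554.3, 259.5, 214.2]
ee_rot: [0.001, 0.709, 0.706, -0.001]
force: [0.0, 0.1, -0.9]
grip_width: 0.173
```

```bash
python3 to.py 555 260.5 195
```

```text
t 10.38 pos [554.3 259.5 214.2] force [ 0.   0.1 -0.9] grip 0.173
delta units [0.02  0.014 0.384]
dr units (to nominal) [ 0.001  0.011 -0.023] tilt z [ 2.0e-04 -1.8e-03 -1.0e+00]
```

No contact, and the end is about 6 mm below the face, so it's in the hole. Now pressing.

>>> servo_tool:
  motion:
    - {"dr": [0,0,0],"delta_pos": [0.02,0.01,0.15],"hand": 0}
    - {"dr": [0,0,0],"delta_pos": [0,0,0.15],"hand": 0}
    - {"dr": [0,0,0],"delta_pos": [0,0,0.05],"hand": 0}
    - {"dr": [0,0,0],"delta_pos": [0,0,0.02],"hand": 0}

```text
time_s: 10.88
eef_pos: [555.4, 260.7, 196.9]
ee_rot: [0.002, 0.709, 0.706, 0.001]
force: [-1.7, -0.7, 4.4]
grip_width: 0.171
```

```bash
python3 to.py 555 260.5 195
python3 - <<'E'
from h import *
from rig import *
p,d=capture("top");cv2.imwrite("pics/top3.png",cv2.resize(p[130:290,60:270,::-1],None,fx=3,fy=3,interpolation=2))
E
```

```text
t 10.88 pos [555.4 260.7 196.9] force [-1.7 -0.7  4.4] grip 0.171
delta units [-0.005 -0.009  0.037]
dr units (to nominal) [ 0.021  0.006 -0.023] tilt z [ 0.0037 -0.0011 -1.    ]
```

View pics/top3.png

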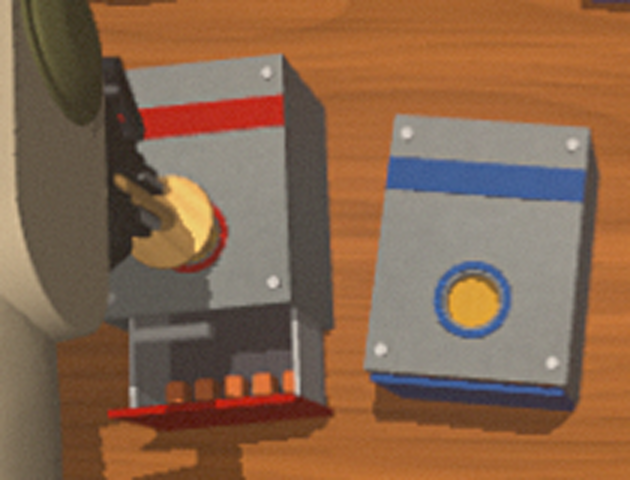

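The red drawer is open (front edge at about y=410 in the crop) and the blue one is shut. The force of about 5.3 N matches roughly 11 mm of plate travel. Withdrawing straight up.

>>> servo_tool:
  motion:
    - {"dr": [0,0,0],"delta_pos": [0,0,-0.3],"hand": 0}
    - {"dr": [0,0,0],"delta_pos": [0,0,-0.4],"hand": 0}
    - {"dr": [0,0,0],"delta_pos": [0,0,-0.5],"hand": 0}
    - {"dr": [0,0,0],"delta_pos": [0,0,-0.5],"hand": 0}
    - {"dr": [0,0,0],"delta_pos": [0,0,-0.4],"hand": 0}
    - {"dr": [0,0,0],"delta_pos": [0,0,0],"hand": 0}

```text
time_s: 11.68
eef_pos: [555.0, 261.0, 308.1]
ee_rot: [0.002, 0.709, 0.706, 0.002]
force: [-0.7, -1.3, -1.6]
grip_width: 0.171
```

```bash
python3 to.py 508.5 -246 290
```

```text
t 11.68 pos [555.  261.  308.1] force [-0.7 -1.3 -1.6] grip 0.171
delta units [-10.144  -0.891   0.359]
dr units (to nominal) [ 0.029  0.    -0.023] tilt z [ 5.1e-03 -1.0e-04 -1.0e+00]
```

>>> servo_tool:
  motion:
    - {"dr": [0.03,0,-0.02],"delta_pos": [-0.3,-0.05,0],"hand": 0}
    - {"dr": [0,0,0],"delta_pos": [-0.6,-0.06,0],"hand": 0}
    - {"dr": [0,0,0],"delta_pos": [-0.6,-0.06,0],"hand": 0}
    - {"dr": [0,0,0],"delta_pos": [-0.6,-0.06,0],"hand": 0}
    - {"dr": [0,0,0],"delta_pos": [-0.6,-0.06,0],"hand": 0}
    - {"dr": [0,0,0],"delta_pos": [-0.6,-0.06,0],"hand": 0}
    - {"dr": [0,0,0],"delta_pos": [-0.6,-0.06,0],"hand": 0}
    - {"dr": [0,0,0],"delta_pos": [-0.6,-0.06,0],"hand": 0}
    - {"dr": [0,0,0],"delta_pos": [-0.6,-0.06,0],"hand": 0}
    - {"dr": [0,0,0],"delta_pos": [-0.6,-0.06,0],"hand": 0}
    - {"dr": [0,0,0],"delta_pos": [-0.6,-0.06,0],"hand": 0}
    - {"dr": [0,0,0],"delta_pos": [-0.6,-0.06,0],"hand": 0}
    - {"dr": [0,0,0],"delta_pos": [-0.6,-0.06,0],"hand": 0}
    - {"dr": [0,0,0],"delta_pos": [-0.6,-0.06,0],"hand": 0}
    - {"dr": [0,0,0],"delta_pos": [-0.6,-0.06,0],"hand": 0}
    - {"dr": [0,0,0],"delta_pos": [-0.6,-0.05,0],"hand": 0}
    - {"dr": [0,0,0],"delta_pos": [-0.3,0,0],"hand": 0}
    - {"dr": [0,0,0],"delta_pos": [0,0,0],"hand": 0}

```text
time_s: 13.92
eef_pos: [491.8, -244.1, 292.0]
ee_rot: [-0.013, 0.709, 0.705, -0.009]
force: [-0.6, 1.1, -1.4]
grip_width: 0.171
```

```bash
python3 to.py 508.5 -246 240
```

```text
t 13.93 pos [ 491.8 -244.1  292. ] force [-0.6  1.1 -1.4] grip 0.171
delta units [-0.044  0.366  1.028]
dr units (to nominal) [-0.179 -0.038 -0.031] tilt z [-0.0312  0.0067 -0.9995]
```

>>> servo_tool:
  motion:
    - {"dr": [-0.18,-0.04,-0.03],"delta_pos": [-0.04,0.32,0],"hand": 0}
    - {"dr": [0,0,0],"delta_pos": [0,0,0.5],"hand": 0}
    - {"dr": [0,0,0],"delta_pos": [0,0,0.3],"hand": 0}
    - {"dr": [0,0,0],"delta_pos": [0,0,0],"hand": 0}

```text
time_s: 14.42
eef_pos: [511.6, -242.8, 250.7]
ee_rot: [0.003, 0.705, 0.709, 0.002]
force: [0.2, 0.5, -0.7]
grip_width: 0.169
```

```bash
python3 to.py 508.5 -246 185
```

```text
t 14.43 pos [ 511.6 -242.8  250.7] force [ 0.2  0.5 -0.7] grip 0.169
delta units [-0.063 -0.071  1.313]
dr units (to nominal) [0.039 0.006 0.028] tilt z [ 0.0067 -0.001  -1.    ]
```

>>> servo_tool:
  motion:
    - {"dr": [0.04,0,0.03],"delta_pos": [-0.06,-0.06,0.2],"hand": 0}
    - {"dr": [0,0,0],"delta_pos": [0,0,0.4],"hand": 0}
    - {"dr": [0,0,0],"delta_pos": [0,0,0.4],"hand": 0}
    - {"dr": [0,0,0],"delta_pos": [0,0,0.2],"hand": 0}
    - {"dr": [0,0,0],"delta_pos": [0,0,0],"hand": 0}

```text
time_s: 15.05
eef_pos: [510.1, -245.7, 190.3]
ee_rot: [0.002, 0.707, 0.707, -0.0]
force: [-0.6, -0.8, -1.1]
grip_width: 0.172
```

```bash
python3 to.py 508.5 -246 111
python3 - <<'E'
from h import *
from rig import *
p,d=capture("scene");np.savez("scene4.npz",p=p,d=d);cv2.imwrite("pics/scene4.png",cv2.resize(p[110:270,110:290,::-1],None,fx=3,fy=3,interpolation=2))
E
```

```text
t 15.05 pos [ 510.1 -245.7  190.3] force [-0.6 -0.8 -1.1] grip 0.172
delta units [-0.    -0.038  1.586]
dr units (to nominal) [0.019 0.021 0.004] tilt z [ 0.0034 -0.0036 -1.    ]
```

View pics/scene4.png

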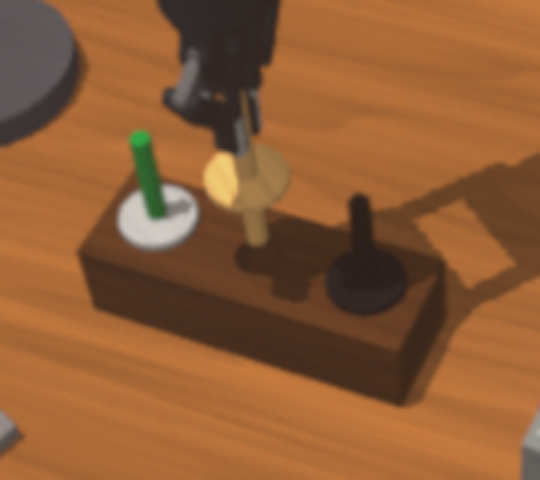

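The dowel hangs upright directly over the middle hole (hole at about (262,258) in the crop, dowel end at (257,243)). Lowering it until just above collar contact.

>>> servo_tool:
  motion:
    - {"dr": [0.02,0.02,0],"delta_pos": [0,-0.03,0.2],"hand": 0}
    - {"dr": [0,0,0],"delta_pos": [0,0,0.4],"hand": 0}
    - {"dr": [0,0,0],"delta_pos": [0,0,0.4],"hand": 0}
    - {"dr": [0,0,0],"delta_pos": [0,0,0.3],"hand": 0}
    - {"dr": [0,0,0],"delta_pos": [0,0,0.1],"hand": 0}
    - {"dr": [0,0,0],"delta_pos": [0,0,0],"hand": 0}

```text
time_s: 15.85
eef_pos: [509.7, -246.9, 119.9]
ee_rot: [0.003, 0.707, 0.707, 0.0]
force: [0.9, -0.5, -1.0]
grip_width: 0.174
```

```bash
python3 to.py 508.5 -246 111
```

```text
t 15.85 pos [ 509.7 -246.9  119.9] force [ 0.9 -0.5 -1. ] grip 0.174
delta units [ 0.018 -0.025  0.178]
dr units (to nominal) [0.022 0.018 0.003] tilt z [ 0.0039 -0.0032 -1.    ]
```

>>> servo_tool:
  motion:
    - {"dr": [0.02,0.02,0],"delta_pos": [0.02,-0.02,0.1],"hand": 0}
    - {"dr": [0,0,0],"delta_pos": [0,0,0.06],"hand": 0}
    - {"dr": [0,0,0],"delta_pos": [0,0,0.02],"hand": 0}
    - {"dr": [0,0,0],"delta_pos": [0,0,0],"hand": 0}

```text
time_s: 16.35
eef_pos: [509.2, -246.2, 111.6]
ee_rot: [0.001, 0.707, 0.707, 0.0]
force: [0.2, 0.2, -0.8]
grip_width: 0.174
```

```bash
python3 to.py 508.5 -246 111
```

```text
t 16.35 pos [ 509.2 -246.2  111.6] force [ 0.2  0.2 -0.8] grip 0.174
delta units [ 0.004 -0.014  0.013]
dr units (to nominal) [0.012 0.005 0.004] tilt z [ 2.1e-03 -9.0e-04 -1.0e+00]
```

>>> servo_tool:
  motion:
    - {"dr": [0,0,0],"delta_pos": [0,0,0.02],"hand": 0}
    - {"dr": [0,0,0],"delta_pos": [0,0,0.01],"hand": 0}

```text
time_s: 16.6
eef_pos: [509.3, -246.3, 110.8]
ee_rot: [0.001, 0.707, 0.707, 0.0]
force: [-3.0, 2.2, 5.9]
grip_width: 0.171
```

```bash
python3 to.py 508.5 -246 111
```

```text
t 16.6 pos [ 509.3 -246.3  110.8] force [-3.   2.2  5.9] grip 0.171
delta units [ 0.006 -0.016 -0.005]
dr units (to nominal) [0.014 0.008 0.004] tilt z [ 0.0025 -0.0014 -1.    ]
```

The collar is seated (contact at the same height as at the grasp). Releasing.

>>> servo_tool:
  motion:
    - {"dr": [0,0,0],"delta_pos": [0,0,0],"hand": 0.3}
    - {"dr": [0,0,0],"delta_pos": [0,0,0],"hand": 0.6}
    - {"dr": [0,0,0],"delta_pos": [0,0,0],"hand": 1}
    - {"dr": [0,0,0],"delta_pos": [0,0,0],"hand": 1}
    - {"dr": [0,0,0],"delta_pos": [0,0,0],"hand": 1}
    - {"dr": [0,0,0],"delta_pos": [0,0,0],"hand": 1}

```text
time_s: 17.35
eef_pos: [509.5, -246.4, 110.7]
ee_rot: [0.002, 0.707, 0.707, 0.0]
force: [-0.3, -0.9, -0.2]
grip_width: 0.999
```

```bash
python3 to.py 508.5 -246 260
```

```text
t 17.35 pos [ 509.5 -246.4  110.7] force [-0.3 -0.9 -0.2] grip 0.999
delta units [ 0.003 -0.01  -2.986]
dr units (to nominal) [0.017 0.01  0.004] tilt z [ 0.003  -0.0017 -1.    ]
```

>>> servo_tool:
  motion:
    - {"dr": [0,0,0],"delta_pos": [0,0,-0.2],"hand": 1}
    - {"dr": [0,0,0],"delta_pos": [0,0,-0.5],"hand": 1}
    - {"dr": [0,0,0],"delta_pos": [0,0,-0.6],"hand": 1}
    - {"dr": [0,0,0],"delta_pos": [0,0,-0.6],"hand": 1}
    - {"dr": [0,0,0],"delta_pos": [0,0,-0.6],"hand": 1}
    - {"dr": [0,0,0],"delta_pos": [0,0,-0.3],"hand": 1}
    - {"dr": [0,0,0],"delta_pos": [0,-0.5,0],"hand": 1}
    - {"dr": [0,0,0],"delta_pos": [0,-0.5,0],"hand": 1}
    - {"dr": [0,0,0],"delta_pos": [0,-0.5,0],"hand": 1}
    - {"dr": [0,0,0],"delta_pos": [0,0,0],"hand": 1}

```text
time_s: 18.6
eef_pos: [432.2, -246.1, 262.1]
ee_rot: [0.005, 0.707, 0.708, 0.001]
force: [0.1, 0.0, 1.1]
grip_width: 1.004
```

```bash
python3 to.py 508.5 -246 260
python3 - <<'E'
from h import *
from rig import *
for n in ["scene","top"]:
    p,d=capture(n);cv2.imwrite(f"pics/{n}5.png",p[...,::-1])
    cal=get_calibration(n)
    for x in outline_of(n,"dowel_grip")[:1]:
        C=cloud(cal,d,x["pixels"]);lo=C[(C[:,2]>71)&(C[:,2]<88)];hi=C[(C[:,2]>110)]
        print(n,x["score"],x["bbox"],C[:,2].max(),((lo.min(0)+lo.max(0))/2).round(1),np.median(hi,0).round(1))
E
```

```text
t 18.6 pos [ 432.2 -246.1  262.1] force [0.1 0.  1.1] grip 1.004
delta units [1.000e-03 1.526e+00 5.400e-02]
dr units (to nominal) [0.05  0.038 0.007] tilt z [ 0.0087 -0.0065 -0.9999]
scene 0.64 [180.0, 163.9, 208.5, 203.6] 161.57242974331814 [ 507.4 -246.8   79.7] [ 513.7 -242.1  139.8]
top 0.82 [363.5, 222.0, 394.5, 252.5] 494.1331386355666 [ 508.2 -243.8   79.2] [ 505.  -241.9  158.5]
```

View pics/scene5.png

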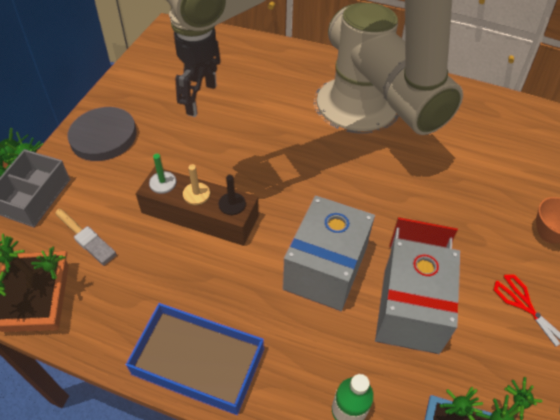

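View pics/top5.png

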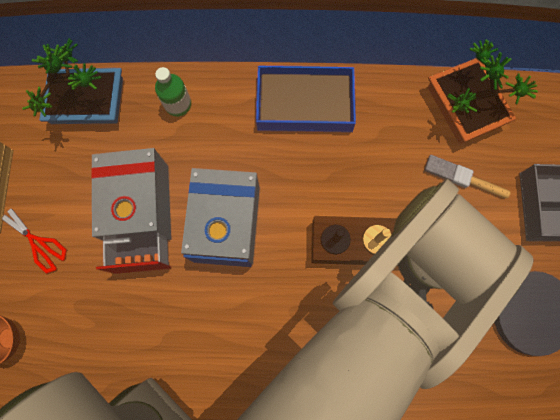

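The scene picture shows the dowel upright in the middle hole (195,185), the red drawer open (425,235), the blue drawer shut and the gripper clear. The top picture shows the red drawer open at (132,255) and the blue drawer shut. Handing in.

```bash
python3 -c "
from rig import ticket
print(ticket.finish_job())"
```

```text
the job is handed in; nothing more can be done
None
```

I took the pale dowel from the stand's middle hole and pressed it through the red-ringed hole until the red drawer sprang open. Then I put it back upright in the same hole, backed the open gripper away and handed the job in at about 19 s.

- **Drawers:** in the last pictures from both cameras the red drawer is open and the blue one is shut. The pressing force was about 5 N, with the dowel's end about 23 mm below the face.
- **Dowel:** it stands upright with its collar centre at about (508,-245), within 2 mm of where it started. The rod's top reads about 161 mm above the table, against the expected 160 mm.
- **Clearance:** the gripper is about 75 mm in front of the dowel and 100 mm above its top. The wrist force read about 1 N, which is within the noise.

One reading disagreed: the top camera's dowel outline gave a maximum height of 494 mm, because the outline ran onto the arm partly covering that view. The scene camera saw the dowel unobstructed.

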